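# Open the bayonet filter housing and hang its cover in the stand

### The job

Open the filter housing on the bench for a filter change: take its round cover by the handle, twist it about a quarter turn counter-clockwise (seen from above) until its two ears are clear of the claws, and lift it straight off. Then hang it in the forked cover stand by lowering its handle bar into both forks until both ends rest evenly on the bottoms of the slots, and let go. Do not drop the cover or let it touch the bench, and leave the bottle, the beaker and the dish where they are.

Things in the scene. Friction and masses are not known exactly. Their poses are not given: they have to be found in the camera images.
- housing: Fixed steel pot, 96 mm across, 90 mm tall, with a 138 mm flange at the top on which the cover lies; origin at the centre of its underside. Two hook claws on the flange (tops 108 mm up, 52 to 69 mm from the axis) span 72 to 143 and 252 to 323 degrees about its z axis from its x axis; each is closed by a stop at its clockwise end (from above), open at the other. 70 mm bore, white filter inside.
- cover: Loose round aluminium cover, 0.4 kg, 96 x 8 mm; origin at the centre of its bearing face, 90 mm above the bench when closed. x along the handle bar, z up. Ears 16 mm wide reach 60 mm out at +y and -y. A 64 mm plug, 8 mm deep, sits in the bore. Locked: x along housing x (within 0.15 rad). Turned counter-clockwise 1.2 to 2.5 rad from housing x it lifts off; turns easily. Same after half a turn.
- cover_grip (a point): Centre of the cover's handle: a black flat-sided grip block 46 mm long (along the bar, cover x), 16 mm wide (cover y) and 26 mm high, in the middle of the bar, 52 mm above the bearing face. Two upright posts carry the bar 38 mm to either side of it. The lowest point of the cover is 60 mm below this point.
- bar_end_a (a point): Point on the axis of the handle bar 70 mm from its middle, towards cover +x, where it rests in a fork. The steel bar is round, 12 mm thick and 176 mm long over two end caps 18 mm thick whose inner faces are 82 mm from the middle.
- bar_end_b (a point): The same point of the bar on the other side, 70 mm from its middle towards cover -x.
- stand: Fixed cover stand: 190 x 110 mm tray base with two upright aluminium forks, 8 mm thick, at x = +70 and -70 mm; origin at the centre of its underside. Each has an open 16 mm wide slot with a flared mouth; slot bottom 94 mm, prong tips about 134 mm above the bench. The bar lies along stand x, either way round, the cover hanging below it between the forks.
- stand_seat (a point): Midway between the two forks, 100 mm above the bench: where the middle of the bar's axis (cover_grip) lies when the bar rests on both slot bottoms.
- iodine_bottle: Bystander: brown dropper bottle (the nearer to the robot of two alike), 29 mm across, 92 mm tall; origin at its underside.
- beaker: Bystander: clear empty beaker, 60 mm across, 79 mm tall; origin at its underside.
- petri_c: Bystander: petri dish, 60 mm across, 14 mm tall; origin at its underside.

How it is judged:
On the way, in this order (a step that is already met when the one before it is completed fails the run):
1. the cover, still seated on the flange, is twisted about a quarter turn relative to the housing (over 1.0 rad from locked) (angle between the x axis of cover and the x axis of housing, either way round above 1 rad and z of cover in the frame of housing below 0.1 m and horizontal distance between cover and housing below 0.01 m), for 0.1 s.
2. the cover is lifted clear of the housing (over 30 mm) (z of cover in the frame of housing above 0.12 m), for 0.1 s.
At the end, for the whole second after the job is handed in: The cover hangs in the stand by its bar: middle of the bar within 12 mm (level) of the stand's seat point, bar within 0.06 rad of the stand's x axis (either way round), both bar ends 95 to 104 mm above the stand's underside (100 mm is fully home), cover tilted less than 0.25 rad, at rest (horizontal distance between cover_grip and stand_seat below 0.012 m and angle between the x axis of cover and the x axis of stand, either way round below 0.06 rad and z of bar_end_a in the frame of stand between 0.095 and 0.104 m and z of bar_end_b in the frame of stand between 0.095 and 0.104 m and angle between cover's own z axis and vertical below 0.25 rad and linear speed of cover below 0.03 m/s); the robot touches nothing.
It fails at once if the cover is put or dropped on the bench (its handle is lower than 85 mm) (height (world z) of cover_grip below 0.085 m).
It fails at once if the cover is dropped (falls faster than 0.5 m/s with no finger on it) (linear speed of cover above 0.5 m/s and contact force between the fingers and cover below 0.2 N).
It fails at once if the iodine bottle is moved more than 30 mm or tipped (distance of iodine_bottle from where it was at the start of the episode above 0.03 m or angle between iodine_bottle's own z axis and vertical above 0.5 rad).
It fails at once if the beaker is moved more than 30 mm or tipped (distance of beaker from where it was at the start of the episode above 0.03 m or angle between beaker's own z axis and vertical above 0.5 rad).
It fails at once if the petri dish is moved more than 30 mm or tipped (distance of petri_c from where it was at the start of the episode above 0.03 m or angle between petri_c's own z axis and vertical above 0.5 rad).
It also fails if it takes over 45 s, if anything falls off the work surface, if the arm or the gripper's body presses on something with over 40 N, if the wrist force passes 120 N, or if a joint passes its speed limit or range.

### The arm

A 7-joint arm with a two-finger parallel gripper is mounted at the origin on a cart in front of the work surface, level with it; the furniture and walls round the work are solid. World frame = base frame: x ahead of the robot, y to its left, z up, the work surface at z = 0. Lengths are in m, angles in rad, forces in N, time in s.
With the tool pointing down it reaches from about 0.35 to 0.775 m from the base axis. Payload 3.1 kg.
Tool frame: the origin (TCP) lies at the centre of the arm's flange, where the gripper is bolted on; the fingertips stand 173 mm ahead of it and the grasp point (between the pads) lies 155 mm ahead of it; z points along the fingers, y is the line along which they close (so a half turn about z gives the same grasp; the last joint's range is limited). The gripper opens to 85 mm and grips with 20 to 120 N. Pads are 22 mm wide; open, the fingers measure 114 mm over their backs; the gripper's body (76 mm by 85 mm) begins 54 mm behind the grasp point. The pads swing forward as they close: fully open they stand 13 mm farther back than shut.
Start: joints at [1.283, 0.311, 0.014, 1.512, -0.004, 1.319, -0.027], TCP at [0.134, -0.533, 0.405] pointing down, gripper open.
Joint ranges: [-2.7, 2.7], [-0.3, 1.91], [-1.27, 1.3], [0.12, 2.57], [-1.44, 4.58], [0.2, 2.03], [-3.05, 3.05]. Speed limits (rad/s): [2.79, 2.79, 3.14, 3.14, 3.14, 3.14, 3.14].

### API

Orientations are given as a rotation vector (axis times angle).
In Python, from rig import monitor, grab_frame, order gives the robot as it stands.
- The arm moves only by the tool move_arm, never from a script. Its argument "plan" is a list of rows, each a list of 5 numbers: the shift along the tool's x, y, z normalised to -1 to 1, where 1 is 0.08 m, then the turn about the tool's z normalised to -1 to 1, where 1 is 45 degrees, then the opening, from -1 (shut) to 1 (fully open), so that 0 is half open. In form: [[x, y, z, turn, fingers], ...]. A call has 1 to 8 rows; each row shifts and turns the commanded pose from where the row before left it, along the tool's axes as they then stand; what a row does not reach is not made up. A row lasts 1/8 s, in which the tool goes at most 62.5 mm and 10.7 degrees, less where a joint would pass 70% of its speed; a pose out of reach is approached as far as the arm can. A call with a number of a shift or a turn outside -1 to 1 is refused whole. A call with a gripper value outside its range is refused whole. The fingers move at their own pace and stop on an object; "force" is the grip in N (left out, the last holds). Time passes only in rows, so rows that do not move let the fingers close. It gives the time, the measured TCP pose, the force, the opening and the grip force at its end, in the units of the state.
- monitor.read_state(): the state, without advancing time (a new reading comes with each control period).
- grab_frame(name): name is "scene" or "top"; returns a dict with "img" (480x640x3 uint8, red, green, blue), "range_z" (480x640 float32, m along the optical axis (not along the pixel's ray), 0 where there is no reading), "intrinsics" (3x3 intrinsics, pixels), "rvec" (rotation vector, rad) and "tvec" (3), from world to camera coordinates, as OpenCV has them. Camera axes: x right, y down, z forward; pixel columns grow to the right and rows downward; lengths in m; the calibration is good to about 2 mm. A picture is of the moment at which its call begins.
- order.job_done(): hands the job in; it is judged then, once.
The state is a dict: "time": time; "qpos": joint angles; "joint_vel": joint speeds; "joint_efforts": joint torques, N m; "eef_pos": TCP position; "eef_rot": TCP orientation; "ft_force": force on the tool from outside, world axes, zero at the start; "wrist_torque": the same for the moment, N m; "gripper_width": opening from 0.0 (shut) to 1.0 (fully open); "gripper_force": force on a finger pad.
Only numpy, scipy, OpenCV 4.12 (cv2) and the standard library are available. Lean on these libraries where they do the work, as an engineer would, in place of code of your own. Each camera call takes 0.05 s, during which the arm holds its last target. There are 200 camera calls.

## Working session

There is one attempt and no reset: what is moved stays moved. The work goes in short steps, Python scripts to look and compute and a tool call to move; the robot and the scene stay as the last step left them, time stands still between calls to the robot, and variables do not carry over. Pictures are saved under pics/ and viewed, at most 10 in all, crops included, and the job is handed in when it is done.

Besides the shell and the picture viewer there is one more tool, called after "Request:" by a JSON object that holds its "name" and its "arguments". move_arm: Moves the arm, as the interface text tells. Scaled input: -1 to 1 covers 0.08 m each way for a shift and 45 degrees each way for a turn. Its arguments: {"type":"object","properties":{"plan":{"type":"array"},"force":{"type":"number"}},"required":["plan"]}

```bash
mkdir -p pics; cat > h.py <<'E'
import numpy as np, cv2
from rig import monitor, grab_frame, order
def cam(f):
    R=cv2.Rodrigues(np.array(f["rvec"],float))[0]; t=np.array(f["tvec"],float).ravel(); return R,t,np.array(f["intrinsics"],float)
def cloud(f):
    R,t,K=cam(f); z=f["range_z"].astype(float); v,u=np.mgrid[:480,:640]
    P=np.stack([(u-K[0,2])/K[0,0]*z,(v-K[1,2])/K[1,1]*z,z],-1)
    W=(P-t)@R; W[z<=0]=np.nan; return W
def ray(f,u,v,h):
    R,t,K=cam(f); c=-R.T@t; d=R.T@np.linalg.inv(K)@np.array([u,v,1.]); return c+d*(h-c[2])/d[2]
E
python3 - <<'E'
from h import *
for n in("top","scene"):
    f=grab_frame(n); cv2.imwrite(f"pics/{n}0.png",f["img"][...,::-1]); R,t,K=cam(f); print(n,-R.T@t,R[2],K[0,0]); np.savez(f"{n}0.npz",**f)
s=monitor.read_state(); print(s)
E
```

```text
top [ 0.49232787 -0.04266918  1.18187462] [ 6.09751598e-02  6.16455416e-04 -9.98139093e-01] 473.2262990691808
scene [-0.12214949 -0.42985473  0.52735955] [ 0.78023368  0.43377349 -0.45063951] 446.3462401812805
{'time': 0.1, 'qpos': array([ 1.28329118,  0.31164747,  0.01399999,  1.51290046, -0.00438434,
        1.31919786, -0.02721152]), 'joint_vel': array([-1.27544516e-03, -2.48896057e-03, -1.19447192e-03, -3.52070246e-03,
        4.25733578e-04,  8.74808289e-04, -5.26436780e-05]), 'joint_efforts': array([ 9.59702702e-04, -3.80852723e+01,  1.46674071e-01, -2.31243342e+01,
        1.22316738e-02,  8.09002609e-03, -2.53371059e-05]), 'eef_pos': array([ 0.13378806, -0.53318455,  0.40372684]), 'eef_rot': array([-3.11580832e+00, -3.84979113e-01,  5.73841695e-04]), 'ft_force': array([ 0.31622909,  1.30935388, -0.39144918]), 'wrist_torque': array([ 0.01833515,  0.02648778, -0.03163561]), 'gripper_force': 0.0, 'gripper_width': 1.0030446918095504}
```

View pics/top0.png

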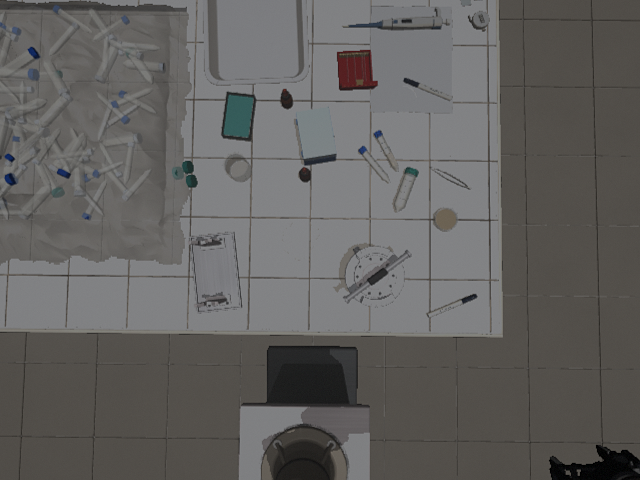

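View pics/scene0.png

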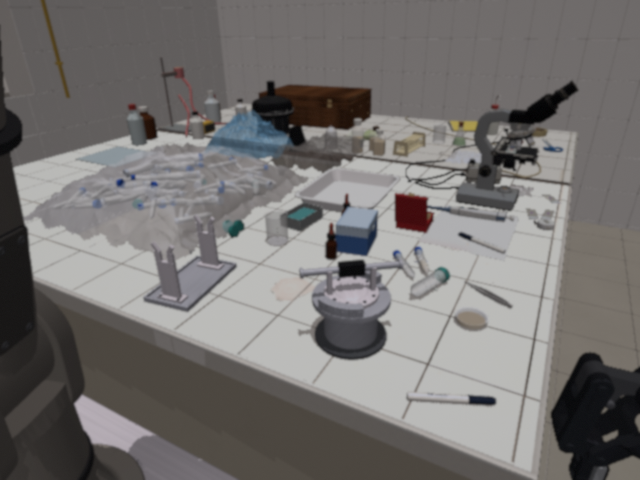

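The top view shows the housing and cover at about (375,276), with the bar running from (345,300) to (408,252). The stand is at (216,272), its forks at (210,241) and (215,298). The bottle is at (305,174), the beaker at (238,167) and the dish at (445,219). The scene view confirms this layout: stand at (190,275), cover at (350,285).

```bash
python3 - <<'E'
from h import *
f=dict(np.load("top0.npz")); W=cloud(f)
for p in [(375,276),(216,272),(305,174),(238,167),(445,219)]:
    print(p,np.round(ray(f,*p,0.0),3),np.round(W[p[1],p[0]],3))
def comp(name,u0,u1,v0,v1,h0,h1):
    S=W[v0:v1,u0:u1].reshape(-1,3); S=S[(S[:,2]>h0)&(S[:,2]<h1)]
    r=cv2.minAreaRect(S[:,:2].astype(np.float32)); print(name,len(S),"mean",S.mean(0).round(4),"rect",np.round(r[0],4),np.round(r[1],4),round(r[2],1)); return S
b=comp("bar",325,425,230,320,0.132,0.17)
c=b[:,:2]-b[:,:2].mean(0);w,V=np.linalg.eigh(c.T@c);d=V[:,1];print("bar yaw",np.degrees(np.arctan2(d[1],d[0])),"extent",(c@d).min(),(c@d).max(), "mid", b[:,:2].mean(0)+d*((c@d).min()+(c@d).max())/2)
comp("flange+",325,425,230,320,0.075,0.12)
comp("claws",325,425,230,320,0.103,0.114)
comp("base",180,250,225,320,0.004,0.03)
for n,(v0,v1) in dict(fa=(225,262),fb=(280,320)).items():
    S=comp(n,180,250,v0,v1,0.09,0.15)
    S=comp(n+"tips",180,250,v0,v1,0.12,0.15)
# black grip
g=f["img"].astype(int).max(2)<50; v,u=np.nonzero(g[240:310,340:410]); print("grip px",u.mean()+340,v.mean()+240,len(u), ray(f,u.mean()+340,v.mean()+240,0.155))
I=f["img"]; 
a=cv2.resize(I[228:324,325:425],None,fx=4,fy=4,interpolation=cv2.INTER_CUBIC);b=cv2.resize(I[228:324,175:255],None,fx=4,fy=4,interpolation=cv2.INTER_CUBIC)
cv2.imwrite("pics/crop0.png",np.hstack([a,b])[...,::-1])
E
```

```text
(375, 276) [ 0.469 -0.169  0.   ] [ 0.472 -0.153  0.154]
(216, 272) [0.475 0.227 0.   ] [0.475 0.226 0.005]
(305, 174) [0.724 0.009 0.   ] [0.711 0.006 0.065]
(238, 167) [0.74  0.178 0.   ] [0.739 0.178 0.002]
(445, 219) [ 0.614 -0.344  0.   ] [ 0.612 -0.341  0.013]
bar 521 mean [ 0.4715 -0.1583  0.149 ] rect [ 0.4711 -0.1586] [0.0173 0.176 ] 37.0
bar yaw 126.94468893932456 extent -0.08798265873869586 0.08800852235736446 mid [ 0.47146408 -0.15829743]
flange+ 2432 mean [ 0.4711 -0.1572  0.0975] rect [ 0.4711 -0.1586] [0.1358 0.1358] 44.4
claws 523 mean [ 0.4706 -0.1583  0.1075] rect [ 0.4706 -0.1556] [0.1366 0.081 ] 7.6
base 3111 mean [0.4762 0.2285 0.0088] rect [0.4753 0.2284] [0.2327 0.1709] 0.7
fa 108 mean [0.5433 0.2363 0.1169] rect [0.5436 0.2356] [0.0081 0.0531] 6.2
fatips 58 mean [0.5435 0.2379 0.1292] rect [0.5437 0.2356] [0.0078 0.0531] 6.1
fb 106 mean [0.4053 0.2191 0.1174] rect [0.4052 0.2175] [0.008  0.0538] 7.4
fbtips 60 mean [0.4049 0.2199 0.1291] rect [0.4053 0.2175] [0.0076 0.0538] 7.3
grip px 376.66887417218544 275.6887417218543 151 [ 0.4729269  -0.15627513  0.155     ]
```

View pics/crop0.png

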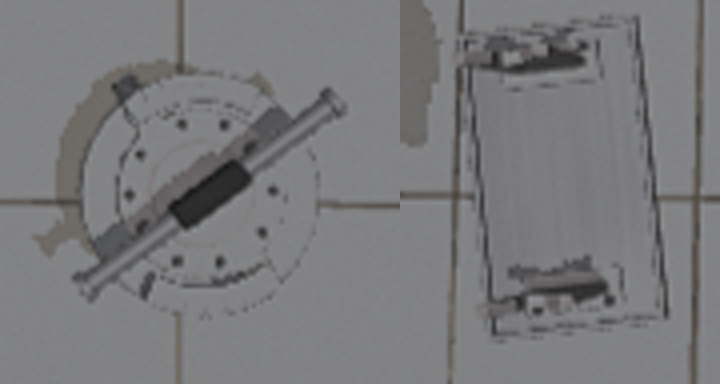

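Request:
{"name": "move_arm", "arguments": {"plan": [[0.25,-0.17,0,0,1],[0.5,-0.34,0,0,1],[0.6,-0.4,0,0,1],[0.6,-0.4,0,0,1],[0.6,-0.4,0,0,1],[0.6,-0.4,0,0,1],[0.6,-0.4,0,0,1],[0.5,-0.34,0,0,1]]}}

```text
time: 1.1
eef_pos: [0.4093, -0.2274, 0.4044]
eef_rot: [-3.117, -0.388, 0.0]
ft_force: [0.7, -0.7, 0.0]
gripper_width: 1.002
gripper_force: 0.0
```

Request:
{"name": "move_arm", "arguments": {"plan": [[0.5,-0.34,0,0,1],[0.35,-0.24,0,0,1],[0.12,-0.09,0,0.1,1],[0,0,0,0.22,1],[0,0,0,0.22,1],[0,0,0,0.22,1],[0,0,0,0.22,1],[0,0,0,0.22,1]]}}

```text
time: 2.1
eef_pos: [0.4701, -0.1586, 0.4041]
eef_rot: [2.95, -1.081, -0.002]
ft_force: [1.2, -0.2, 0.3]
gripper_width: 0.997
gripper_force: 0.0
```

```bash
cat >> h.py <<'E'
from scipy.spatial.transform import Rotation as Ro
def to(x,y,z,yaw,s=None):
    s=s or monitor.read_state(); R=Ro.from_rotvec(s["eef_rot"]).as_matrix(); p=s["eef_pos"]
    psi=np.degrees(np.arctan2(R[1,0],R[0,0])); d=R.T@(np.array([x,y,z])-p)/0.08
    e=(psi-yaw+180)%360-180
    print("t %.2f pos %s psi %.2f tilt %.2f q %s F %s M %s grip %.2f %.1f"%(s["time"],p.round(4),psi,np.degrees(np.arccos(-R[2,2])),s["qpos"].round(2),s["ft_force"].round(1),s["wrist_torque"].round(2),s["gripper_width"],s["gripper_force"]))
    print("need units xyz",d.round(3),"turn",round(e/45,3))
E
python3 - <<'E'
from h import *
to(.4713,-.1585,.297,-53.1)
f=dict(np.load("top0.npz")); W=cloud(f); c=np.array([.4745,.2266]); a=np.radians(7.4); X=np.array([np.cos(a),np.sin(a)]);Y=np.array([-X[1],X[0]])
S=W[220:325,175:255].reshape(-1,3); S=S[S[:,2]>.11]; l=np.c_[(S[:,:2]-c)@X,(S[:,:2]-c)@Y,S[:,2]]
for s in(1,-1):
    m=l[l[:,0]*s>0]; print(s,m[:,0].min().round(4),m[:,0].max().round(4)); print(m[np.argsort(m[:,1])][::3,1:].round(3).tolist())
E
```

```text
t 2.10 pos [ 0.4701 -0.1586  0.4041] psi -40.24 tilt 0.08 q [ 0.5   0.21 -0.25  1.65  0.05  1.29 -2.03] F [ 1.2 -0.2  0.3] M [0.02 0.01 0.01] grip 1.00 0.0
need units xyz [ 0.012 -0.012  1.339] turn 0.286
1 0.0658 0.0743
[[-0.026, 0.134], [-0.024, 0.131], [-0.023, 0.131], [-0.022, 0.133], [-0.02, 0.136], [-0.019, 0.13], [-0.016, 0.129], [-0.013, 0.123], [-0.011, 0.116], [-0.009, 0.118], [0.008, 0.112], [0.01, 0.117], [0.01, 0.12], [0.012, 0.124], [0.013, 0.127], [0.014, 0.126], [0.015, 0.129], [0.016, 0.13], [0.018, 0.126], [0.019, 0.132], [0.02, 0.134], [0.021, 0.136], [0.023, 0.131], [0.025, 0.133]]
-1 -0.0737 -0.066
[[-0.027, 0.13], [-0.026, 0.133], [-0.023, 0.134], [-0.021, 0.136], [-0.021, 0.133], [-0.019, 0.134], [-0.017, 0.129], [-0.016, 0.128], [-0.013, 0.128], [-0.011, 0.122], [0.007, 0.118], [0.009, 0.112], [0.01, 0.125], [0.011, 0.121], [0.013, 0.122], [0.014, 0.129], [0.015, 0.121], [0.017, 0.126], [0.018, 0.128], [0.018, 0.127], [0.019, 0.132], [0.021, 0.133], [0.023, 0.134], [0.026, 0.131], [0.027, 0.128]]
```

Request:
{"name": "move_arm", "arguments": {"plan": [[0.01,-0.01,0.1,0.143,1],[0,0,0.2,0.143,1],[0,0,0.25,0,1],[0,0,0.25,0,1],[0,0,0.25,0,1],[0,0,0.19,0,1],[0,0,0.1,0,1],[0,0,0,0,1]]}}

```text
time: 3.1
eef_pos: [0.4714, -0.1586, 0.2971]
eef_rot: [2.814, -1.396, -0.001]
ft_force: [-0.2, -0.2, 0.3]
gripper_width: 1.0
gripper_force: 0.0
```

```bash
python3 - <<'E'
from h import *
to(.4713,-.1585,.297,-53.1)
f=grab_frame("scene"); cv2.imwrite("pics/s1.png",cv2.resize(f["img"][200:380,220:460],None,fx=3,fy=3)[...,::-1])
E
```

```text
t 3.10 pos [ 0.4714 -0.1586  0.2971] psi -52.78 tilt 0.05 q [ 0.47  0.31 -0.22  1.8   0.08  1.04 -2.27] F [-0.2 -0.2  0.3] M [-0.05 -0.04 -0.05] grip 1.00 0.0
need units xyz [-0.001  0.     0.001] turn 0.007
```

View pics/s1.png

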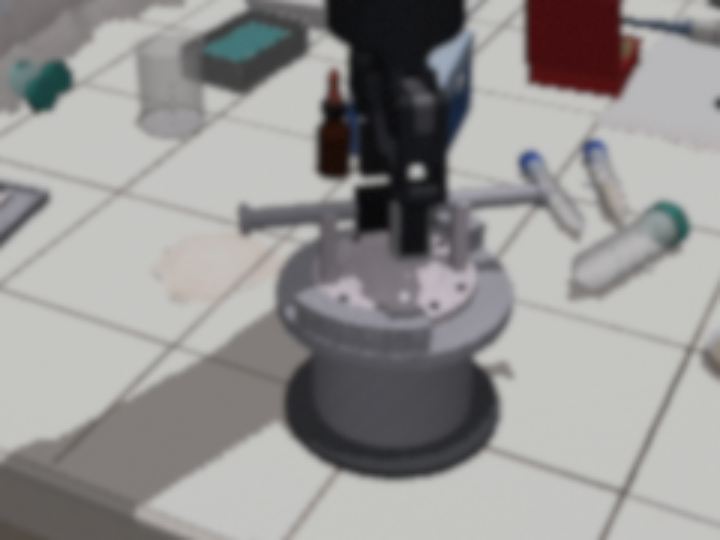

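The open fingers straddle the grip block at crop (400,205), clear of the posts. Closing now.

Request:
{"name": "move_arm", "arguments": {"plan": [[0,0,0,0,-1],[0,0,0,0,-1],[0,0,0,0,-1],[0,0,0,0,-1],[0,0,0,0,-1],[0,0,0,0,-1],[0,0,0,0,-1],[0,0,0,0,-1]], "force": 70}}

```text
time: 4.15
eef_pos: [0.4715, -0.1588, 0.2979]
eef_rot: [2.814, -1.397, 0.0]
ft_force: [-1.5, 0.2, 4.4]
gripper_width: 0.176
gripper_force: 70.1
```

Request:
{"name": "move_arm", "arguments": {"plan": [[0,0,0,-0.06,-1],[0,0,0,-0.12,-1],[0,0,0,-0.18,-1],[0,0,0,-0.18,-1],[0,0,0,-0.18,-1],[0,0,0,-0.18,-1],[0,0,0,-0.18,-1],[0,0,0,-0.18,-1]]}}

```text
time: 5.15
eef_pos: [0.4721, -0.1586, 0.2978]
eef_rot: [3.139, 0.113, 0.003]
ft_force: [0.1, -0.1, 2.9]
gripper_width: 0.178
gripper_force: 70.1
```

```bash
python3 - <<'E'
from h import *
to(.4713,-.1585,.297,36)
E
```

```text
t 5.15 pos [ 0.4721 -0.1586  0.2978] psi 4.14 tilt 0.12 q [ 0.61  0.32 -0.39  1.8   0.14  1.05 -1.34] F [ 0.1 -0.1  2.9] M [-0.06  0.09 -0.24] grip 0.18 70.1
need units xyz [-0.009 -0.002  0.01 ] turn -0.708
```

Request:
{"name": "move_arm", "arguments": {"plan": [[0,0,0,-0.18,-1],[0,0,0,-0.18,-1],[0,0,0,-0.18,-1],[0,0,0,-0.12,-1],[0,0,0,-0.06,-1],[0,0,0,0,-1],[0,0,0,0,-1]]}}

```text
time: 6.02
eef_pos: [0.4721, -0.1585, 0.2979]
eef_rot: [2.984, 0.979, 0.003]
ft_force: [1.7, 0.0, 2.8]
gripper_width: 0.176
gripper_force: 70.1
```

```bash
python3 - <<'E'
from h import *
to(.4713,-.1585,.297,36)
f=grab_frame("top"); W=cloud(f); S=W[228:324,325:425].reshape(-1,3); S=S[(S[:,2]>.132)&(S[:,2]<.152)]
print("bar",len(S),[np.round(x,3) for x in cv2.minAreaRect(S[:,:2].astype(np.float32))])
cv2.imwrite("pics/t2.png",cv2.resize(f["img"][220:330,310:440],None,fx=4,fy=4)[...,::-1])
E
```

```text
t 6.03 pos [ 0.4721 -0.1585  0.2979] psi 36.31 tilt 0.12 q [ 0.69  0.34 -0.5   1.8   0.18  1.05 -0.81] F [1.7 0.  2.8] M [-0.07 -0.19  0.06] grip 0.18 70.1
need units xyz [-0.008 -0.006  0.011] turn 0.007
bar 151 [array([ 0.52 , -0.122]), array([0.058, 0.016]), np.float64(38.193)]
```

View pics/t2.png

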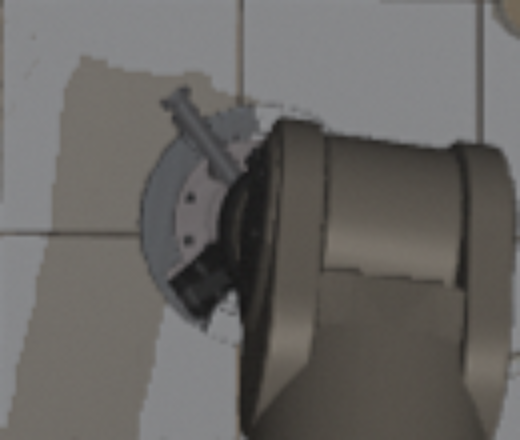

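The picture shows the bar end at crop (180,100), so the bar is at about 37° and has turned 90°. Lifting straight up.

Request:
{"name": "move_arm", "arguments": {"plan": [[0,0,-0.04,0,-1],[0,0,-0.08,0,-1],[0,0,-0.12,0,-1],[0,0,-0.2,0,-1],[0,0,-0.25,0,-1],[0,0,-0.25,0,-1],[0,0,-0.2,0,-1],[0,0,-0.1,0,-1]]}}

```text
time: 7.08
eef_pos: [0.4717, -0.1585, 0.3982]
eef_rot: [2.984, 0.979, 0.002]
ft_force: [1.2, -0.8, -5.0]
gripper_width: 0.176
gripper_force: 69.0
```

```bash
python3 - <<'E'
from h import *
to(.4745,.2266,.397,7.4)
f=grab_frame("scene"); cv2.imwrite("pics/s3.png",f["img"][100:400,130:530][...,::-1])
E
```

```text
t 7.08 pos [ 0.4717 -0.1585  0.3982] psi 36.32 tilt 0.11 q [ 0.71  0.25 -0.51  1.65  0.13  1.28 -0.76] F [ 1.2 -0.8 -5. ] M [-0.02 -0.    0.02] grip 0.18 69.0
need units xyz [ 2.879 -3.858  0.011] turn 0.643
```

View pics/s3.png

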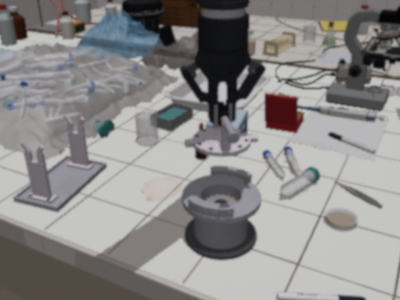

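The cover is held at about crop (222,138), level and clear of the housing. Carrying it to the stand.

Request:
{"name": "move_arm", "arguments": {"plan": [[0.09,-0.12,0,0,-1],[0.17,-0.23,0,0,-1],[0.26,-0.35,0,0,-1],[0.26,-0.35,0,0,-1],[0.26,-0.35,0,0,-1],[0.26,-0.35,0,0,-1],[0.26,-0.35,0,0,-1],[0.26,-0.35,0,0,-1]]}}

```text
time: 8.12
eef_pos: [0.4718, 0.0875, 0.3958]
eef_rot: [-2.984, -0.98, 0.003]
ft_force: [-0.3, -0.4, -3.9]
gripper_width: 0.174
gripper_force: 68.9
```

Request:
{"name": "move_arm", "arguments": {"plan": [[0.26,-0.35,0,0,-1],[0.26,-0.35,0,0,-1],[0.26,-0.35,0,0,-1],[0.19,-0.24,0,0,-1],[0.09,-0.12,0,0,-1],[0,0,0,0.15,-1],[0,0,0,0.2,-1],[0,0,0,0.2,-1]]}}

```text
time: 9.12
eef_pos: [0.4741, 0.226, 0.3959]
eef_rot: [3.125, 0.307, -0.003]
ft_force: [-0.5, 0.6, -4.8]
gripper_width: 0.172
gripper_force: 68.9
```

Request:
{"name": "move_arm", "arguments": {"plan": [[0,0,0,0.09,-1],[0,0,0,0,-1],[0,0,0,0,-1]]}}

```text
time: 9.5
eef_pos: [0.4742, 0.2263, 0.3964]
eef_rot: [3.134, 0.207, -0.001]
ft_force: [0.7, 0.6, -5.3]
gripper_width: 0.179
gripper_force: 68.9
```

```bash
python3 - <<'E'
from h import *
to(.4745,.2266,.397,7.4)
f=grab_frame("top"); W=cloud(f); S=W.reshape(-1,3); 
c=np.array([.4745,.2266]); a=np.radians(7.4); X=np.array([np.cos(a),np.sin(a)]);Y=np.array([-X[1],X[0]])
l=np.c_[(S[:,:2]-c)@X,(S[:,:2]-c)@Y,S[:,2]]
b=l[(abs(l[:,0])<.1)&(abs(l[:,0])>.04)&(abs(l[:,1])<.03)&(l[:,2]>.22)&(l[:,2]<.262)]
for s in(1,-1):
    m=b[b[:,0]*s>0]
    if len(m): print(s,len(m),m.min(0).round(4),m.max(0).round(4),m.mean(0).round(4), np.round(np.polyfit(m[:,0],m[:,1],1),4), np.round(np.polyfit(m[:,0],m[:,2],1),4))
g=grab_frame("scene"); cv2.imwrite("pics/t4.png",np.hstack([f["img"][200:330,150:290].repeat(2,0).repeat(2,1),g["img"][100:360,100:320]])[...,::-1])
E
```

```text
t 9.50 pos [0.4742 0.2263 0.3964] psi 7.55 tilt 0.05 q [ 0.01  0.33 -0.63  1.57  0.2   1.31 -2.09] F [ 0.7  0.6 -5.3] M [ 0.    0.03 -0.01] grip 0.18 68.9
need units xyz [ 0.005 -0.003 -0.008] turn 0.003
1 160 [ 0.0404 -0.009   0.2286] [0.087  0.0072 0.2511] [ 0.0648 -0.0007  0.2456] [-0.0035 -0.0005] [0.0387 0.243 ]
-1 167 [-0.0882 -0.0077  0.221 ] [-0.0402  0.0084  0.2521] [-0.065  -0.0007  0.2457] [-0.0149 -0.0017] [-0.0577  0.2419]
```

View pics/t4.png

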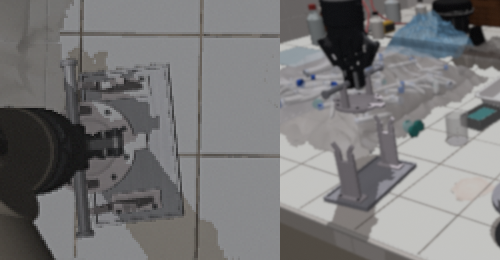

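The bar is above both slots: the top view shows its ends at (70,65) and (83,232), and the fit puts it within 1 mm of the slot line. Lowering now.

Request:
{"name": "move_arm", "arguments": {"plan": [[0.01,-0.01,0.1,0,-1],[0,0,0.2,0,-1],[0,0,0.25,0,-1],[0,0,0.25,0,-1],[0,0,0.25,0,-1],[0,0,0.2,0,-1],[0,0,0.1,0,-1],[0,0,0.05,0,-1]]}}

```text
time: 10.6
eef_pos: [0.475, 0.2276, 0.2842]
eef_rot: [-3.135, -0.206, 0.001]
ft_force: [-0.2, -0.1, -5.6]
gripper_width: 0.172
gripper_force: 68.9
```

Request:
{"name": "move_arm", "arguments": {"plan": [[0,0,0.1,0,-1],[0,0,0.1,0,-1],[0,0,0.08,0,-1],[0,0,0.03,0,-1],[0,0,0,0,-1]]}}

```text
time: 11.22
eef_pos: [0.4748, 0.2274, 0.2596]
eef_rot: [3.134, 0.206, -0.001]
ft_force: [-0.1, -1.0, -6.1]
gripper_width: 0.177
gripper_force: 68.9
```

```bash
python3 - <<'E'
from h import *
to(.4745,.2266,.255,7.4)
E
```

```text
t 11.22 pos [0.4748 0.2274 0.2596] psi 7.51 tilt 0.05 q [-0.03  0.46 -0.59  1.76  0.3   1.01 -2.17] F [-0.1 -1.  -6.1] M [-0.21  0.   -0.06] grip 0.18 68.9
need units xyz [-0.005  0.009  0.057] turn 0.002
```

Request:
{"name": "move_arm", "arguments": {"plan": [[0,0.01,0.02,0,-1],[0,0,0.02,0,-1],[0,0,0.015,0,-1],[0,0,0,0,-1]]}}

```text
time: 11.72
eef_pos: [0.475, 0.227, 0.2558]
eef_rot: [-3.135, -0.206, -0.001]
ft_force: [0.2, -0.6, -2.8]
gripper_width: 0.177
gripper_force: 69.4
```

```bash
python3 - <<'E'
from h import *
to(.4745,.2266,.255,7.4)
f=grab_frame("scene"); cv2.imwrite("pics/s5.png",f["img"][190:320,130:260].repeat(4,0).repeat(4,1)[...,::-1])
E
```

```text
t 11.72 pos [0.475  0.227  0.2558] psi 7.53 tilt 0.03 q [-0.03  0.46 -0.59  1.76  0.3   1.   -2.17] F [ 0.2 -0.6 -2.8] M [-0.02  0.15 -0.  ] grip 0.18 69.4
need units xyz [-0.007  0.004  0.01 ] turn 0.003
```

View pics/s5.png

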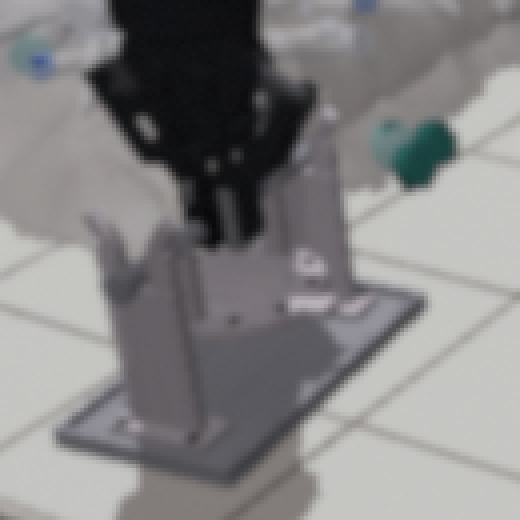

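The bar end cap sits low in the near slot at crop (125,275), and contact has begun because the load on the wrist has halved. I'll settle about 1 mm more, then release.

Request:
{"name": "move_arm", "arguments": {"plan": [[0,0,0.01,0,-1],[0,0,0.005,0,-1],[0,0,0,0,-1]]}}

```text
time: 12.15
eef_pos: [0.475, 0.2271, 0.2557]
eef_rot: [3.135, 0.206, 0.001]
ft_force: [-3.5, -1.8, 5.4]
gripper_width: 0.172
gripper_force: 70.4
```

```bash
python3 - <<'E'
from h import *
to(.4745,.2266,.255,7.4)
E
```

```text
t 12.15 pos [0.475  0.2271 0.2557] psi 7.52 tilt 0.05 q [-0.04  0.46 -0.59  1.76  0.3   1.   -2.18] F [-3.5 -1.8  5.4] M [-0.37  0.62 -0.03] grip 0.17 70.4
need units xyz [-0.008  0.005  0.008] turn 0.003
```

Request:
{"name": "move_arm", "arguments": {"plan": [[0,0,0,0,-0.6],[0,0,0,0,-0.5],[0,0,0,0,-0.3],[0,0,0,0,0],[0,0,0,0,0.4],[0,0,0,0,0.4],[0,0,0,0,0.4],[0,0,0,0,0.4]], "force": 20}}

```text
time: 13.15
eef_pos: [0.475, 0.2268, 0.2543]
eef_rot: [3.135, 0.206, -0.0]
ft_force: [0.3, -0.1, -0.8]
gripper_width: 0.699
gripper_force: 0.0
```

Request:
{"name": "move_arm", "arguments": {"plan": [[0,0,-0.05,0,0.4],[0,0,-0.15,0,0.4],[0,0,-0.25,0,0.4],[0,0,-0.35,0,0.4],[0,0,-0.4,0,0.4],[0,0,-0.4,0,0.4],[0,0,-0.3,0,0.4],[0,0,-0.1,0,0.4]]}}

```text
time: 14.15
eef_pos: [0.4751, 0.2273, 0.4168]
eef_rot: [-3.133, -0.206, -0.006]
ft_force: [-0.0, -0.3, -0.3]
gripper_width: 0.699
gripper_force: 0.0
```

```bash
python3 - <<'E'
from h import *
to(.4745,.2266,.255,7.4)
f=grab_frame("top"); W=cloud(f); S=W.reshape(-1,3)
c=np.array([.4745,.2266]); a=np.radians(7.4); X=np.array([np.cos(a),np.sin(a)]);Y=np.array([-X[1],X[0]])
l=np.c_[(S[:,:2]-c)@X,(S[:,:2]-c)@Y,S[:,2]]
for s in(1,-1):
    m=l[(l[:,0]*s>.044)&(l[:,0]*s<.064)&(abs(l[:,1])<.012)&(l[:,2]>.08)&(l[:,2]<.13)]
    if len(m): print(s,len(m),m.max(0).round(4),m.mean(0).round(4))
    m=l[(l[:,0]*s>.076)&(l[:,0]*s<.095)&(abs(l[:,1])<.015)&(l[:,2]>.08)&(l[:,2]<.13)]
    if len(m): print("cap",s,len(m),m.max(0).round(4),m.min(0).round(4),m.mean(0).round(4))
g=grab_frame("scene"); cv2.imwrite("pics/s6.png",g["img"][190:320,130:260].repeat(4,0).repeat(4,1)[...,::-1])
E
```

```text
t 14.15 pos [0.4751 0.2273 0.4168] psi 7.53 tilt 0.25 q [ 0.01  0.32 -0.64  1.54  0.19  1.35 -2.08] F [-0.  -0.3 -0.3] M [ 0.02  0.02 -0.07] grip 0.70 0.0
need units xyz [-0.017  0.01   2.022] turn 0.003
1 48 [0.0635 0.0076 0.1111] [0.054  0.0003 0.1051]
cap 1 38 [0.0887 0.0084 0.1122] [ 0.0764 -0.0074  0.0996] [ 0.083  -0.0002  0.106 ]
-1 48 [-0.0442  0.007   0.1131] [-0.0535  0.0004  0.1049]
cap -1 33 [-0.0761  0.0071  0.1115] [-0.0871 -0.007   0.0957] [-0.0821 -0.0003  0.1055]
```

View pics/s6.png

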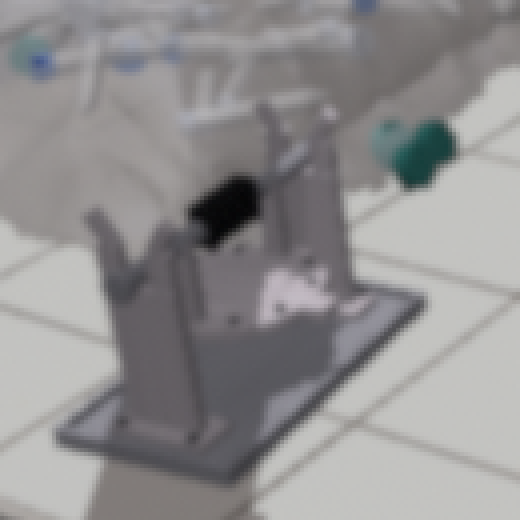

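The cover hangs in both forks, with the grip at crop (225,210). Both bar ends are at the same height (mean top surface 105 mm, so the axis is about 100 mm), centred within 1 mm, and the arm is clear.

```bash
python3 -c "
from rig import order; print(order.job_done())"
```

```text
the job is handed in; nothing more can be done
None
```

The cover is twisted off and hangs level in both forks of the stand, the gripper is clear of everything, and the job was handed in at about 14 s; the judge's verdict was not shown.

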